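# Hold the reference probe centred in the ring sensor

### The job

Swing the steel dust cover of the blue ring sensor fully aside by its orange knob, then take the probe by its yellow handle out of its black holder and lower its steel rod down through the middle of the sensor's hole, never letting the probe touch the sensor or its cover, until the red mark is level with the top face of the ring. Finish while still holding it there for the reading: gripped, still, upright and centred in the hole, touching only the gripper. Leave the relay, the black tape and the green terminal block where they are.

Things in the scene. Friction and masses are not known exactly. Their poses are not given: they have to be found in the camera images.
- sensor: Ring sensor on a grey stand, fixed. Origin on the bench under the centre of its hole, z up. Blue ring, outside 60 mm, vertical through hole 22 mm in diameter, from 70 to 100 mm above the bench; below it free space down to a 10 mm base plate (x -40 to 64, y -40 to 40 mm). Grey column behind the ring, x 32 to 62, y -23 to 23 mm, 100 mm high.
- bore_top (a point): Centre of the sensor's hole in the top face of the ring, 100 mm above the bench; axes as the sensor's.
- cover_pivot (a point): Pivot of the dust cover on the column, 45 mm along the sensor's +x from the hole axis, 104 mm above the bench.
- cover_knob (a point): Centre of the top of the dust cover's orange knob: an upright pin 12 mm in diameter that stands 28 mm above the steel cover plate (plate top 107 mm, knob top 135 mm above the bench), 73 mm from the pivot.
- cover (a joint): Angle of the dust cover, a level steel plate with a 36 mm disc. 0 = closed over the hole (knob at the sensor's -x from the pivot); grows counter-clockwise seen from above up to its stop at 1.75 rad, fully aside. Light friction (about 0.03 N m); it stays where it is left.
- holder: Black round holder for the probe, fixed to the bench: base 80 mm in diameter and 8 mm thick, tube 30 mm in diameter at the top, 108 mm high, with a vertical 14 mm hole. Origin on the bench under its centre.
- probe: Probe, 70 g or so, 150 mm long: straight steel rod 8 mm in diameter and 100 mm long, then a round yellow handle 20 mm in diameter and 50 mm long on top, with a flat shoulder. Origin at the rod's free lower end, z along the rod to the handle. At the start it stands upright in the holder, rod down, the handle's shoulder resting on the tube's rim.
- probe_mark (a point): Middle of the red band (4 mm wide) on the probe's rod, 60 mm above the rod's lower end.
- probe_handle (a point): Middle of the probe's yellow handle, 125 mm above the rod's lower end.
- relay_1: Bystander: beige relay, 52x28x31 mm, loose on the bench. Origin at its underside.
- tape_black: Bystander: small roll of black tape, 51x48x19 mm, loose on the bench. Origin at its underside.
- terminal_2: Bystander: green terminal block, 47x12x39 mm, loose on the bench. Origin at its underside.

How it is judged:
By the outcome, as a careful person would: the job done as asked, in the order asked, and still so for the second after the job is handed in, while the arm keeps its last pose, push and grip.
It also fails if it takes over 54 s, if anything falls off the work surface, if the arm or the gripper's body presses on something with over 40 N, if the wrist force passes 120 N, or if a joint passes its speed limit or range.

### The arm

A 6-joint arm with a two-finger parallel gripper is mounted at the origin on a cart in front of the work surface, level with it; the furniture and walls round the work are solid. World frame = base frame: x ahead of the robot, y to its left, z up, the work surface at z = 0. Lengths are in mm, angles in rad, forces in N, time in s.
With the tool pointing down it reaches from about 325 to 900 mm from the base axis. Payload 6.1 kg.
Tool frame: the origin (TCP) lies on the centre line of the jaws, within the pads' length; the fingertips stand arm.tips_ahead ahead of it and the grasp point (between the pads) lies 2 mm behind it (arm.tips_ahead is the distance from the TCP to the fingertips, in mm); z points along the fingers, y is the line along which they close (so a half turn about z gives the same grasp; the last joint's range is limited). The gripper opens to 87 mm and grips with 3 to 60 N. Pads are 19 mm wide; open, the fingers measure 117 mm over their backs; the gripper's body (75 mm by 190 mm) begins 51 mm behind the grasp point.
Start: joints at [0.994, 0.22, 1.526, -0, 1.395, -0.126], TCP at [272.301, 562.555, 239.538] pointing down, gripper open.
Joint ranges: [-2.98, 2.98], [-0.91, 2.08], [0.09, 2.57], [-1.24, 4.39], [0.2, 2.65], [-2.68, 2.68]. Speed limits (rad/s): [2.57, 2.57, 3.01, 3.14, 3.14, 3.14].

### API

Orientations are given as a 3x3 rotation matrix whose columns are the frame's x, y, z axes.
In Python, from workcell import arm gives the robot as it stands.
- The arm moves only by the tool carry_out, never from a script. Its argument "steps" is a list of rows, each an object of numbers: "gripper": the opening, from -1 (shut) to 1 (fully open), so that 0 is half open; "dx", "dy", "dz": the shift along the tool's x, y, z in cm; "rx", "ry", "rz": the turn, a rotation vector about the tool's x, y, z in degrees. A call has exactly 5 rows; each row is the pose to reach, as a shift and turn from the pose commanded when the call began, along the tool's axes at that moment; what a row does not reach only later rows make up. A row lasts 1/10 s, in which the tool goes at most 50 mm and 8.59 degrees, less where a joint would pass 70% of its speed; a pose out of reach is approached as far as the arm can. A call with a gripper value outside its range is refused whole. The fingers move at their own pace and stop on an object; "squeeze" is the grip in N (left out, the last holds). Time passes only in rows, so rows that repeat a pose let the fingers close, or fill a call up. It gives the time, the measured TCP pose, the force, the opening and the grip force at its end, in the units of the state.
- arm.state(): the state, without advancing time (a new reading comes with each control period).
- arm.capture(name): name is "scene" or "side" or "wrist"; returns a dict with "color" (384x512x3 uint8, red, green, blue), "vertical_fov" (degrees; the focal length in pixels is half the picture's height over the tangent of half this angle, whatever the lens; pixels are square), "cx", "cy" (the principal point, pixels), "R" (3x3) and "t" (3): a world point X has camera coordinates R X + t. Camera axes: x right, y down, z forward; pixel columns grow to the right and rows downward; lengths in mm; the calibration is good to about 2 mm. A picture is of the moment at which its call begins. There is no depth.
- arm.finish_job(): hands the job in; it is judged then, once.
The state is a dict: "time": time; "qpos": joint angles; "joint_vel": joint speeds; "tau": joint torques, N m; "ee_pos": TCP position; "ee_rot": TCP orientation; "ft_force": force on the tool from outside, world axes, zero at the start; "ft_torque": the same for the moment, N m; "gripper_width": finger opening in mm; "finger_force": force on a finger pad.
Only numpy, scipy, OpenCV 4.12 (cv2) and the standard library are available. Lean on these libraries where they do the work, as an engineer would, in place of code of your own. Each camera call takes 0.05 s, during which the arm holds its last target. There are 200 camera calls.

## Working session

There is one attempt and no reset: what is moved stays moved. The work goes in short steps, Python scripts to look and compute and a tool call to move; the robot and the scene stay as the last step left them, time stands still between calls to the robot, and variables do not carry over. Pictures are saved under pics/ and viewed, at most 10 in all, crops included, and the job is handed in when it is done.

Besides the shell and the picture viewer there is one more tool, called after ">>>" as name(argument=value, ...), one argument or row to a line, values as JSON. carry_out: Moves the arm, as the interface text tells. Its arguments: {"type":"object","properties":{"steps":{"type":"array","items":{"type":"object","properties":{"gripper":{"type":"number"},"dx":{"type":"number"},"dy":{"type":"number"},"dz":{"type":"number"},"rx":{"type":"number"},"ry":{"type":"number"},"rz":{"type":"number"}}}},"squeeze":{"type":"number"}},"required":["steps"]}

```bash
mkdir -p pics; cat > h.py <<'E'
import numpy as np, cv2, json
from workcell import arm
def snap(n,f):
    c=arm.capture(n); cv2.imwrite('pics/%s.png'%f,c['color'][:,:,::-1])
    d={k:(np.asarray(c[k]).tolist()) for k in('vertical_fov','cx','cy','R','t')}
    json.dump(d,open('pics/%s.json'%f,'w')); return c
def cam(f):
    d=json.load(open('pics/%s.json'%f)); R=np.array(d['R']);t=np.array(d['t']);F=192/np.tan(np.radians(d['vertical_fov']/2))
    return R,t,F,d['cx'],d['cy']
def atz(f,u,v,z):
    R,t,F,cx,cy=cam(f); C=-R.T@t; r=R.T@np.array([(u-cx)/F,(v-cy)/F,1]); return C+r*(z-C[2])/r[2]
def proj(f,X):
    R,t,F,cx,cy=cam(f); p=R@np.asarray(X,float)+t; return F*p[0]/p[2]+cx,F*p[1]/p[2]+cy
E
python3 - <<'E'
from h import *
a=[snap(n,n+'0')['color'] for n in('scene','side','wrist')]
im=np.hstack([a[0],a[1]])[:,:,::-1]
cv2.imwrite('pics/w.png',a[2][:,:,::-1])
s=arm.state(); print(s['time'],s['ee_rot'],arm.tips_ahead,s['gripper_width'])
for n in('scene0','side0','wrist0'):
    R,t,F,cx,cy=cam(n); print(n,-R.T@t,R[2],F)
cv2.imwrite('pics/s2.png',cv2.resize(a[0][:,:,::-1],(800,600),interpolation=cv2.INTER_CUBIC))
cv2.imwrite('pics/d2.png',cv2.resize(a[1][:,:,::-1],(800,600),interpolation=cv2.INTER_CUBIC))
E
```

```text
0.15 [[-9.00108149e-01  4.35665710e-01 -8.42589467e-04]
 [ 4.35666485e-01  9.00107212e-01 -1.31214959e-03]
 [ 1.86762274e-04 -1.54816453e-03 -9.99998784e-01]] 17.0 86.95680126179035
scene0 [  40.70026593 -727.6693941   503.76530762] [ 0.50333885  0.7651593  -0.40147384] 411.1113949888253
side0 [560.20285446 969.33795407 645.95878536] [ 0.00944889 -0.85844469 -0.5128191 ] 412.0061283032397
wrist0 [197.49709541 598.41997732 382.95488019] [ 0.26735997 -0.13083643 -0.95467297] 265.9729404750616
```

View pics/s2.png

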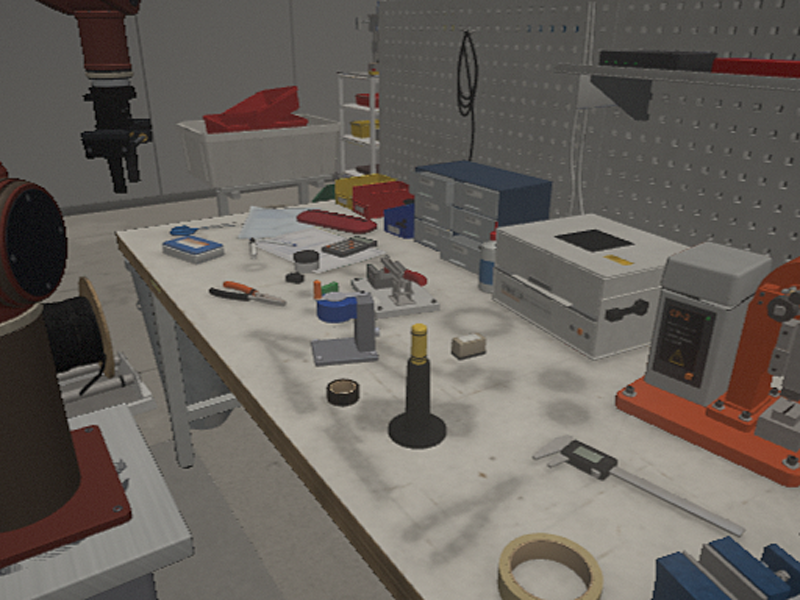

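View pics/d2.png

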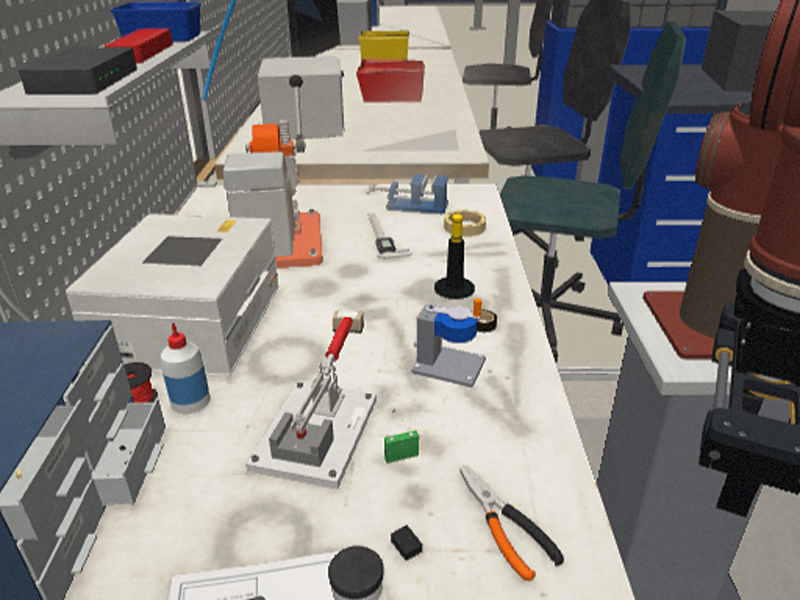

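Scene: holder with probe at about (418,390), sensor ring (337,308), knob (319,288) in the 800-wide picture. Side view: probe (457,240), ring (457,327), knob (478,305). I'll enlarge both.

```bash
python3 - <<'E'
from h import *
s=cv2.imread('pics/scene0.png');d=cv2.imread('pics/side0.png')
A=cv2.resize(s[170:295,190:290],(400,500),interpolation=cv2.INTER_CUBIC)
B=cv2.resize(d[130:255,240:340],(400,500),interpolation=cv2.INTER_CUBIC)
cv2.imwrite('pics/c1.png',np.hstack([A,B]))
E
```

```text
(no output)
```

View pics/c1.png

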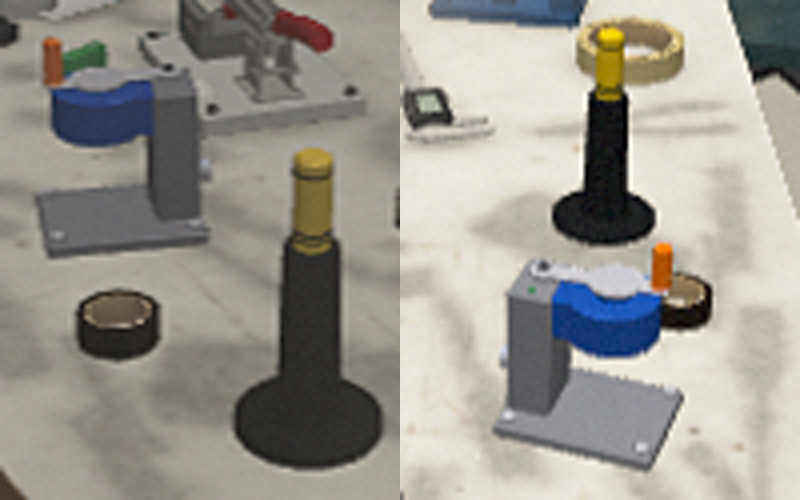

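Left (scene): knob top (52,40), pivot (170,68), probe top (314,155), holder base centre (308,420). Right (side): knob top (663,246), pivot (543,266), probe top (610,33), base (604,215).

```bash
python3 - <<'E'
from h import *
P={'knob':(52,40,663,247,135),'pivot':(170,68,543,266,109),'ptop':(314,155,610,34,158),'hbase':(308,418,604,215,8),'tape':(118,305,690,290,19)}
r={}
for k,(a,b,c,d,z) in P.items():
    p=(190+a/4,170+b/4);q=(240+(c-400)/4,130+d/4)
    A=[];y=[]
    for f,(u,v) in(('scene0',p),('side0',q)):
        R,t,F,cx,cy=cam(f)
        for n,i in(((u-cx)/F,0),((v-cy)/F,1)):
            A.append(R[i]-n*R[2]);y.append(n*t[2]-t[i])
    X=np.linalg.lstsq(np.array(A),np.array(y),rcond=None)[0]
    r[k]=X;print(k,X.round(1),z,atz('scene0',*p,z).round(1),atz('side0',*q,z).round(1))
v=r['pivot']-r['knob'];print(np.hypot(*v[:2]),np.degrees(np.arctan2(v[1],v[0])))
s=arm.state();print(s['ee_pos'],s['qpos'])
E
```

```text
knob [450.3 129.1 134. ] 135 [450. 127. 135.] [450.  131.3 135. ]
pivot [520.7 107.1 107.4] 109 [519.8 104.2 109. ] [520.2 110.5 109. ]
ptop [ 464.2 -131.3  156.4] 158 [ 463.3 -133.6  158. ] [ 464.1 -126.8  158. ]
hbase [ 463.  -132.6    3.6] 8 [ 460.1 -137.7    8. ] [ 463.2 -124.5    8. ]
tape [416.4  -1.9  20.7] 19 [423.2   0.9  19. ] [411.8  -1.   19. ]
73.73958715201886 -17.337877298670808
[272.04545134 562.17100407 238.6736938 ] [ 9.93912623e-01  2.21071589e-01  1.52734523e+00 -9.58353849e-06
  1.39473519e+00 -1.26103560e-01]
```

```bash
cat >> h.py <<'E'
from scipy.spatial.transform import Rotation as Ro
def go(x,y,z,yaw):
    s=arm.state(); R=np.array(s['ee_rot']); p=np.array(s['ee_pos'])
    a=np.radians(yaw); Y=np.array([np.cos(a),np.sin(a),0]); Z=np.array([0,0,-1.]); T=np.stack([np.cross(Y,Z),Y,Z],1)
    print('d cm',(R.T@(np.array([x,y,z])-p)/10).round(2),'rot',np.degrees(Ro.from_matrix(R.T@T).as_rotvec()).round(2))
def st():
    s=arm.state(); R=np.array(s['ee_rot'])
    print('t',round(s['time'],2),'p',np.round(s['ee_pos'],1),'yaw',round(np.degrees(np.arctan2(R[1,1],R[0,1])),1),'tilt',R[:2,2].round(4),'F',np.round(s['ft_force'],1),'w',round(s['gripper_width'],1),'ff',np.round(s['finger_force'],1),'q',np.round(s['qpos'],2))
E
python3 -c "
from h import *
go(450.3,129.1,200,90)"
```

```text
d cm [-34.91 -31.21   3.91] rot [ -0.08  -0.03 -25.83]
```

>>> carry_out(
  steps=[
    {"dx": -34.9, "dy": -31.2, "dz": 3.9, "rz": -25.8, "gripper": 0},
    {"dx": -34.9, "dy": -31.2, "dz": 3.9, "rz": -25.8, "gripper": 0},
    {"dx": -34.9, "dy": -31.2, "dz": 3.9, "rz": -25.8, "gripper": 0},
    {"dx": -34.9, "dy": -31.2, "dz": 3.9, "rz": -25.8, "gripper": 0},
    {"dx": -34.9, "dy": -31.2, "dz": 3.9, "rz": -25.8, "gripper": 0},
  ],
)

```text
schema error: expected keys gripper, dx, dy, dz, rx, ry, rz
```

```bash
python3 -c "
from h import *
st();go(450.3,129.1,200,90)"
```

```text
t 0.15 p [272.  562.2 238.7] yaw 64.2 tilt [-0.0008 -0.0013] F [ 0.4 -0.2 -0.1] w 87.0 ff 0.0 q [ 0.99  0.22  1.53 -0.    1.39 -0.13]
d cm [-34.91 -31.21   3.91] rot [ -0.08  -0.03 -25.83]
```

All seven keys are needed.

>>> carry_out(
  steps=[
    {"gripper": 0, "dx": -34.9, "dy": -31.2, "dz": 3.9, "rx": 0, "ry": 0, "rz": -25.8},
    {"gripper": 0, "dx": -34.9, "dy": -31.2, "dz": 3.9, "rx": 0, "ry": 0, "rz": -25.8},
    {"gripper": 0, "dx": -34.9, "dy": -31.2, "dz": 3.9, "rx": 0, "ry": 0, "rz": -25.8},
    {"gripper": 0, "dx": -34.9, "dy": -31.2, "dz": 3.9, "rx": 0, "ry": 0, "rz": -25.8},
    {"gripper": 0, "dx": -34.9, "dy": -31.2, "dz": 3.9, "rx": 0, "ry": 0, "rz": -25.8},
  ],
)

```text
time: 0.65
ee_pos: [365.8, 334.4, 218.8]
ee_rot: [[-1.0, -0.001, -0.0], [-0.001, 1.0, -0.0], [0.0, -0.0, -1.0]]
ft_force: [1.8, 0.2, -0.0]
gripper_width: 54.8
finger_force: 0.0
```

```bash
python3 -c "
from h import *
st();go(450.3,129.1,200,90)"
```

```text
t 0.65 p [365.8 334.4 218.8] yaw 90.0 tilt [-0.     -0.0001] F [ 1.8  0.2 -0. ] w 54.8 ff 0.0 q [ 0.58 -0.08  1.88 -0.    1.34 -0.99]
d cm [ -8.44 -20.54   1.88] rot [-0.01 -0.    0.04]
```

>>> carry_out(
  steps=[
    {"gripper": 0, "dx": -8.4, "dy": -20.3, "dz": 1.9, "rx": 0, "ry": 0, "rz": 0},
    {"gripper": 0, "dx": -8.4, "dy": -20.3, "dz": 1.9, "rx": 0, "ry": 0, "rz": 0},
    {"gripper": 0, "dx": -8.4, "dy": -20.3, "dz": 1.9, "rx": 0, "ry": 0, "rz": 0},
    {"gripper": 0, "dx": -8.4, "dy": -20.3, "dz": 1.9, "rx": 0, "ry": 0, "rz": 0},
    {"gripper": 0, "dx": -8.4, "dy": -20.3, "dz": 1.9, "rx": 0, "ry": 0, "rz": 0},
  ],
)

```text
time: 1.15
ee_pos: [450.3, 129.5, 199.7]
ee_rot: [[-1.0, 0.004, -0.0], [0.004, 1.0, -0.001], [0.0, -0.001, -1.0]]
ft_force: [-0.2, 0.2, 0.7]
gripper_width: 43.4
finger_force: 0.0
```

```bash
python3 -c "
from h import *
st();c=snap('wrist','w1')['color'];st();go(450.3,129.1,127,90)
cv2.imwrite('pics/w1b.png',cv2.resize(c[:,:,::-1],(800,600),interpolation=cv2.INTER_CUBIC))
for X in ((450.3,129.1,135),(520.7,107.1,107),(477.5,120.2,100)): print(np.array(proj('w1',X))*1.5625)
"
```

```text
t 1.15 p [450.3 129.5 199.7] yaw 89.8 tilt [-0.0001 -0.0012] F [-0.2  0.2  0.7] w 43.4 ff 0.0 q [ 0.11 -0.13  1.96 -0.    1.31 -1.45]
t 1.2 p [450.8 128.5 199.6] yaw 89.7 tilt [ 0.     -0.0023] F [ 0.2 -1.4  0. ] w 43.7 ff 0.0 q [ 0.11 -0.13  1.96 -0.    1.31 -1.46]
d cm [0.05 0.08 7.26] rot [-0.13  0.   -0.25]
[396.13398699 335.60418629]
[363.18453363 420.1485168 ]
[382.62647306 355.06982797]
```

View pics/w1b.png

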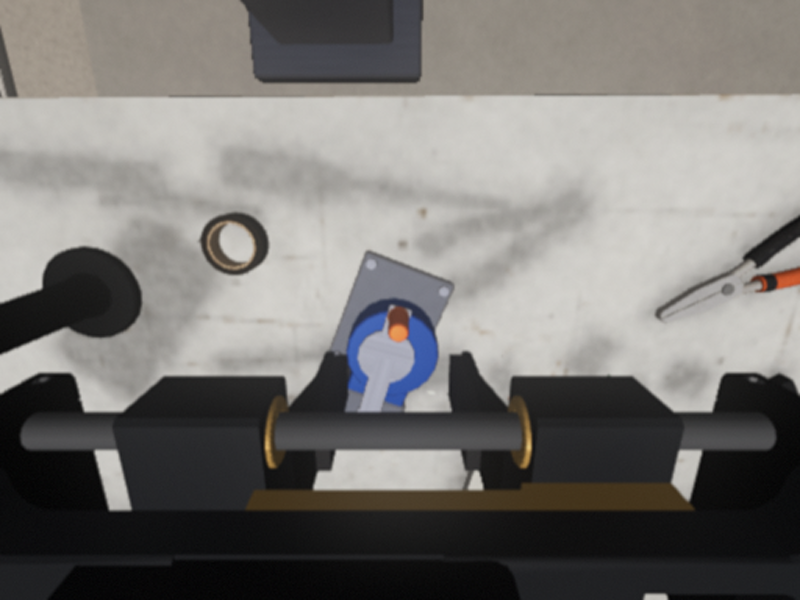

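Knob top at (398,332) and disc centre (386,353), within 1–2 mm of prediction; the fingers straddle the knob. Descend and grip lightly.

>>> carry_out(
  steps=[
    {"gripper": 0, "dx": 0.1, "dy": 0.2, "dz": 3, "rx": 0, "ry": 0, "rz": 0},
    {"gripper": 0, "dx": 0.1, "dy": 0.2, "dz": 6, "rx": 0, "ry": 0, "rz": 0},
    {"gripper": -0.4, "dx": 0.1, "dy": 0.2, "dz": 7.2, "rx": 0, "ry": 0, "rz": 0},
    {"gripper": -0.8, "dx": 0.1, "dy": 0.2, "dz": 7.2, "rx": 0, "ry": 0, "rz": 0},
    {"gripper": -0.8, "dx": 0.1, "dy": 0.2, "dz": 7.2, "rx": 0, "ry": 0, "rz": 0},
  ],
  squeeze=4,
)

```text
time: 1.7
ee_pos: [448.9, 135.6, 129.0]
ee_rot: [[-1.0, -0.0, 0.001], [-0.0, 1.0, 0.0], [-0.001, 0.0, -1.0]]
ft_force: [0.1, 1.0, 0.8]
gripper_width: 27.0
finger_force: 0.0
```

>>> carry_out(
  steps=[
    {"gripper": -0.8, "dx": 0, "dy": 0, "dz": 0, "rx": 0, "ry": 0, "rz": 0},
    {"gripper": -0.8, "dx": 0, "dy": 0, "dz": 0, "rx": 0, "ry": 0, "rz": 0},
    {"gripper": -0.8, "dx": 0, "dy": 0, "dz": 0, "rx": 0, "ry": 0, "rz": 0},
    {"gripper": -0.8, "dx": 0, "dy": 0, "dz": 0, "rx": 0, "ry": 0, "rz": 0},
    {"gripper": -0.8, "dx": 0, "dy": 0, "dz": 0, "rx": 0, "ry": 0, "rz": 0},
  ],
  squeeze=4,
)

```text
time: 2.2
ee_pos: [449.6, 135.3, 129.4]
ee_rot: [[-1.0, 0.001, 0.003], [0.001, 1.0, 0.0], [-0.003, 0.0, -1.0]]
ft_force: [0.1, -0.4, 6.1]
gripper_width: 11.6
finger_force: 4.0
```

```bash
python3 -c "
from h import *
st()
p=np.array(arm.state()['ee_pos'][:2]);c=np.array([520.2,108.0]);r=p-c;print(np.hypot(*r))
r=r/np.hypot(*r)*73
for a in range(10,111,10):
    q=np.radians(a);k=c+[r[0]*np.cos(q)-r[1]*np.sin(q),r[0]*np.sin(q)+r[1]*np.cos(q)];d=k-p
    print(a,(d/10).round(2))
"
```

```text
t 2.2 p [449.6 135.3 129.4] yaw 90.0 tilt [0.0026 0.0004] F [ 0.1 -0.4  6.1] w 11.6 ff 4.0 q [ 0.12 -0.05  2.03  0.    1.16 -1.45]
75.6857930246792
10 [-0.1  -1.32]
20 [-0.24 -2.58]
30 [-0.15 -3.85]
40 [ 0.15 -5.09]
50 [ 0.67 -6.25]
60 [ 1.37 -7.31]
70 [ 2.26 -8.23]
80 [ 3.28 -8.98]
90 [ 4.43 -9.54]
100 [ 5.65 -9.89]
110 [  6.91 -10.03]
```

>>> carry_out(
  steps=[
    {"gripper": -0.8, "dx": 0.2, "dy": -0.7, "dz": 0, "rx": 0, "ry": 0, "rz": -3},
    {"gripper": -0.8, "dx": 0.35, "dy": -1.4, "dz": 0, "rx": 0, "ry": 0, "rz": -6},
    {"gripper": -0.8, "dx": 0.45, "dy": -2.2, "dz": 0, "rx": 0, "ry": 0, "rz": -9},
    {"gripper": -0.8, "dx": 0.45, "dy": -3.0, "dz": 0, "rx": 0, "ry": 0, "rz": -12},
    {"gripper": -0.8, "dx": 0.4, "dy": -3.8, "dz": 0, "rx": 0, "ry": 0, "rz": -15},
  ],
  squeeze=4,
)

```text
time: 2.7
ee_pos: [444.8, 97.1, 128.6]
ee_rot: [[-0.965, -0.261, 0.001], [-0.261, 0.965, 0.001], [-0.001, 0.0, -1.0]]
ft_force: [1.6, -0.4, 2.2]
gripper_width: 11.3
finger_force: 4.0
```

```bash
python3 -c "
from h import *
st();snap('side','d3');snap('scene','s3');st()
for f in('d3','s3','side0','scene0'):
    im=cv2.imread('pics/%s.png'%f);h=cv2.cvtColor(im,cv2.COLOR_BGR2HSV)
    m=cv2.inRange(h,(5,150,120),(16,255,255));u,v=proj(f,(450,110,120));u=int(u);v=int(v)
    ys,xs=np.nonzero(m[v-40:v+40,u-40:u+40]);print(f,len(xs),xs.mean()+u-40 if len(xs) else 0,ys.mean()+v-40 if len(xs) else 0, ys.min()+v-40 if len(xs) else 0)
"
```

```text
t 2.7 p [444.8  97.1 128.6] yaw 105.1 tilt [0.001  0.0006] F [ 1.6 -0.4  2.2] w 11.3 ff 4.0 q [ 0.04 -0.08  2.06  0.    1.16 -1.79]
t 2.8 p [444.9  96.7 128.6] yaw 104.9 tilt [ 0.0009 -0.    ] F [0.3 0.4 3.6] w 11.4 ff 4.0 q [ 0.04 -0.08  2.06 -0.    1.16 -1.79]
d3 6 302.8333333333333 187.16666666666666 184
s3 0 0 0 0
side0 54 305.01851851851853 196.2962962962963 191
scene0 36 204.36111111111111 182.66666666666666 157
```

```bash
cat >> h.py <<'E'
def arc(angs,c=(519.2,108.8)):
    s=arm.state();p=np.array(s['ee_pos']);R=np.array(s['ee_rot']);r=p[:2]-c;a0=np.degrees(np.arctan2(r[1],r[0]))%360;L=np.hypot(*r);print(a0,L)
    for a in angs:
        q=np.radians(a);d=np.r_[np.array(c)+L*np.array([np.cos(q),np.sin(q)])-p[:2],0]
        print(a,(R.T@d/10).round(2))
E
python3 -c "
from h import *
arc(range(196,232,7))"
```

```text
189.28257631921227 75.28670506052325
196 [ 0.04 -0.88  0.  ]
203 [-0.04 -1.8   0.  ]
210 [-0.22 -2.7   0.  ]
217 [-0.51 -3.57  0.  ]
224 [-0.91 -4.4   0.  ]
231 [-1.41 -5.17  0.  ]
```

>>> carry_out(
  steps=[
    {"gripper": -0.8, "dx": 0.05, "dy": -0.9, "dz": 0, "rx": 0, "ry": 0, "rz": -4},
    {"gripper": -0.8, "dx": -0.05, "dy": -1.8, "dz": 0, "rx": 0, "ry": 0, "rz": -8},
    {"gripper": -0.8, "dx": -0.2, "dy": -2.7, "dz": 0, "rx": 0, "ry": 0, "rz": -12},
    {"gripper": -0.8, "dx": -0.5, "dy": -3.55, "dz": 0, "rx": 0, "ry": 0, "rz": -16},
    {"gripper": -0.8, "dx": -0.9, "dy": -4.4, "dz": 0, "rx": 0, "ry": 0, "rz": -20},
  ],
  squeeze=4,
)

```text
time: 3.3
ee_pos: [464.2, 57.1, 128.0]
ee_rot: [[-0.819, -0.574, -0.001], [-0.574, 0.819, 0.0], [0.001, 0.001, -1.0]]
ft_force: [-2.1, -0.2, 1.7]
gripper_width: 11.6
finger_force: 4.0
```

```bash
python3 -c "
from h import *
st();arc(range(224,270,7))"
```

```text
t 3.3 p [464.2  57.1 128. ] yaw 125.0 tilt [-0.0013  0.0004] F [-2.1 -0.2  1.7] w 11.6 ff 4.0 q [-0.05 -0.05  2.03  0.    1.16 -2.23]
223.18730706940173 75.48312972382766
224 [-0.02 -0.11 -0.  ]
231 [-0.21 -1.01 -0.  ]
238 [-0.52 -1.87 -0.  ]
245 [-0.93 -2.7  -0.  ]
252 [-1.44 -3.47 -0.  ]
259 [-2.04 -4.17 -0.01]
266 [-2.72 -4.79 -0.01]
```

>>> carry_out(
  steps=[
    {"gripper": -0.8, "dx": -0.2, "dy": -1.0, "dz": 0, "rx": 0, "ry": 0, "rz": -2},
    {"gripper": -0.8, "dx": -0.5, "dy": -1.85, "dz": 0, "rx": 0, "ry": 0, "rz": -4},
    {"gripper": -0.8, "dx": -0.9, "dy": -2.7, "dz": 0, "rx": 0, "ry": 0, "rz": -6},
    {"gripper": -0.8, "dx": -1.4, "dy": -3.4, "dz": 0, "rx": 0, "ry": 0, "rz": -8},
    {"gripper": -0.8, "dx": -1.9, "dy": -4.0, "dz": 0, "rx": 0, "ry": 0, "rz": -10},
  ],
  squeeze=4,
)

```text
time: 3.8
ee_pos: [502.6, 35.3, 127.7]
ee_rot: [[-0.708, -0.707, -0.002], [-0.707, 0.708, 0.0], [0.001, 0.002, -1.0]]
ft_force: [-0.8, -0.2, 2.3]
gripper_width: 11.8
finger_force: 4.0
```

```bash
python3 -c "
from h import *
st();arc((257,260,263,266,269))"
```

```text
t 3.8 p [502.6  35.3 127.7] yaw 135.0 tilt [-0.0019  0.0003] F [-0.8 -0.2  2.3] w 11.8 ff 4.0 q [-0.09  0.04  1.94  0.    1.16 -2.44]
257.29834172222183 75.32102802375803
257 [0.02 0.03 0.  ]
260 [-0.2 -0.3 -0. ]
263 [-0.43 -0.61 -0.  ]
266 [-0.68 -0.92 -0.  ]
269 [-0.95 -1.21 -0.  ]
```

Push slowly to the stop, slightly beyond the expected angle.

>>> carry_out(
  steps=[
    {"gripper": -0.8, "dx": -0.2, "dy": -0.3, "dz": 0, "rx": 0, "ry": 0, "rz": -1},
    {"gripper": -0.8, "dx": -0.45, "dy": -0.6, "dz": 0, "rx": 0, "ry": 0, "rz": -2},
    {"gripper": -0.8, "dx": -0.7, "dy": -0.9, "dz": 0, "rx": 0, "ry": 0, "rz": -2},
    {"gripper": -0.8, "dx": -0.7, "dy": -0.9, "dz": 0, "rx": 0, "ry": 0, "rz": -2},
    {"gripper": -0.8, "dx": -0.7, "dy": -0.9, "dz": 0, "rx": 0, "ry": 0, "rz": -2},
  ],
  squeeze=4,
)

```text
time: 4.3
ee_pos: [510.6, 34.9, 126.1]
ee_rot: [[-0.683, -0.73, -0.009], [-0.73, 0.683, 0.002], [0.005, 0.008, -1.0]]
ft_force: [-7.9, 2.7, 2.7]
gripper_width: 21.7
finger_force: 4.0
```

```bash
python3 -c "
from h import *
st();arc((263,266,269,272))"
```

```text
t 4.3 p [510.6  34.9 126.1] yaw 136.9 tilt [-0.0091  0.0018] F [-7.9  2.7  2.7] w 21.7 ff 4.0 q [-0.09  0.07  1.92  0.    1.16 -2.48]
263.38693679640727 74.35829556231756
263 [0.03 0.04 0.  ]
266 [-0.21 -0.27 -0.  ]
269 [-0.46 -0.56 -0.01]
272 [-0.73 -0.85 -0.01]
```

>>> carry_out(
  steps=[
    {"gripper": 0, "dx": 0, "dy": 0, "dz": 0, "rx": 0, "ry": 0, "rz": 0},
    {"gripper": 0, "dx": 0, "dy": 0, "dz": 0, "rx": 0, "ry": 0, "rz": 0},
    {"gripper": 0, "dx": 0, "dy": 0, "dz": -3, "rx": 0, "ry": 0, "rz": 0},
    {"gripper": 0, "dx": 0, "dy": 0, "dz": -7, "rx": 0, "ry": 0, "rz": 0},
    {"gripper": 0, "dx": 0, "dy": 0, "dz": -9.5, "rx": 0, "ry": 0, "rz": 0},
  ],
)

```text
time: 4.8
ee_pos: [515.5, 33.7, 226.0]
ee_rot: [[-0.683, -0.73, 0.003], [-0.73, 0.683, -0.0], [-0.002, -0.003, -1.0]]
ft_force: [1.2, -0.2, -0.4]
gripper_width: 42.7
finger_force: 0.0
```

```bash
python3 -c "
from h import *
st();go(463.5,-131.5,215,80)"
```

```text
t 4.8 p [515.5  33.7 226. ] yaw 136.9 tilt [ 0.0033 -0.0003] F [ 1.2 -0.2 -0.4] w 42.7 ff 0.0 q [-0.09 -0.03  1.82  0.    1.35 -2.48]
d cm [15.62 -7.48  1.09] rot [-0.08  0.18 56.92]
```

>>> carry_out(
  steps=[
    {"gripper": 0, "dx": 4, "dy": -1.9, "dz": 0.3, "rx": 0, "ry": 0, "rz": 8},
    {"gripper": 0, "dx": 8, "dy": -3.8, "dz": 0.6, "rx": 0, "ry": 0, "rz": 16},
    {"gripper": 0, "dx": 12, "dy": -5.7, "dz": 0.9, "rx": 0, "ry": 0, "rz": 24},
    {"gripper": 0, "dx": 15, "dy": -7.2, "dz": 0.9, "rx": 0, "ry": 0, "rz": 32},
    {"gripper": 0, "dx": 15.6, "dy": -7.5, "dz": 0.9, "rx": 0, "ry": 0, "rz": 40},
  ],
)

```text
time: 5.3
ee_pos: [462.0, -134.6, 214.4]
ee_rot: [[-0.994, -0.111, 0.0], [-0.111, 0.994, -0.002], [-0.0, -0.002, -1.0]]
ft_force: [0.3, 0.4, -0.1]
gripper_width: 43.4
finger_force: 0.0
```

>>> carry_out(
  steps=[
    {"gripper": 0, "dx": 0, "dy": 0, "dz": 0, "rx": 0, "ry": 0, "rz": 8},
    {"gripper": 0, "dx": 0, "dy": 0, "dz": 0, "rx": 0, "ry": 0, "rz": 17},
    {"gripper": 0, "dx": 0, "dy": 0, "dz": 0, "rx": 0, "ry": 0, "rz": 17},
    {"gripper": 0, "dx": 0, "dy": 0, "dz": 0, "rx": 0, "ry": 0, "rz": 17},
    {"gripper": 0, "dx": 0, "dy": 0, "dz": 0, "rx": 0, "ry": 0, "rz": 17},
  ],
)

```text
time: 5.8
ee_pos: [462.9, -131.4, 214.2]
ee_rot: [[-0.985, 0.171, 0.0], [0.171, 0.985, -0.0], [-0.0, -0.0, -1.0]]
ft_force: [0.2, 0.1, -0.3]
gripper_width: 43.2
finger_force: 0.0
```

```bash
python3 -c "
from h import *
st();w=snap('wrist','w4')['color'];d=snap('side','d4')['color'];s=snap('scene','s4')['color'];st();go(463.5,-131.5,158,80)
print(proj('w4',(463.5,-131.5,158)))
A=cv2.resize(w[100:350,170:350],(432,600),interpolation=cv2.INTER_CUBIC)
B=cv2.resize(d[175:250,240:332],(368,300),interpolation=cv2.INTER_CUBIC)
C=cv2.resize(s[170:245,190:282],(368,300),interpolation=cv2.INTER_CUBIC)
cv2.imwrite('pics/c4.png',np.hstack([A,np.vstack([B,C])])[:,:,::-1])
"
```

```text
t 5.8 p [ 462.9 -131.4  214.2] yaw 80.1 tilt [ 0.0002 -0.0001] F [ 0.2  0.1 -0.3] w 43.2 ff 0.0 q [-0.44 -0.11  1.92 -0.    1.33 -1.84]
t 5.95 p [ 462.8 -131.4  214.2] yaw 80.1 tilt [ 0. -0.] F [-0.1 -0.3  1.2] w 43.7 ff 0.0 q [-0.44 -0.11  1.92 -0.    1.33 -1.84]
d cm [-0.07  0.    5.62] rot [-0.    0.    0.06]
(np.float64(254.14148385107012), np.float64(219.35574427936243))
```

View pics/c4.png

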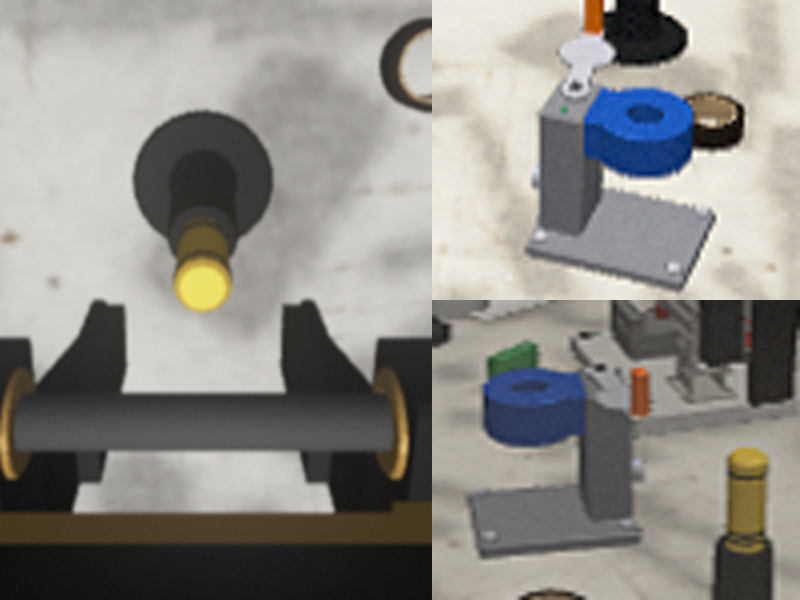

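The cover is fully aside with the hole open, and the probe top is exactly where predicted between the fingers. Descend and grip.

>>> carry_out(
  steps=[
    {"gripper": 0, "dx": 0, "dy": 0, "dz": 2.5, "rx": 0, "ry": 0, "rz": 0},
    {"gripper": 0, "dx": -0.1, "dy": 0, "dz": 5, "rx": 0, "ry": 0, "rz": 0},
    {"gripper": 0, "dx": -0.1, "dy": 0, "dz": 7.2, "rx": 0, "ry": 0, "rz": 0},
    {"gripper": 0, "dx": -0.1, "dy": 0, "dz": 7.9, "rx": 0, "ry": 0, "rz": 0},
    {"gripper": 0, "dx": -0.1, "dy": 0, "dz": 7.9, "rx": 0, "ry": 0, "rz": 0},
  ],
)

```text
time: 6.45
ee_pos: [463.0, -131.3, 134.2]
ee_rot: [[-0.985, 0.174, -0.002], [0.174, 0.985, 0.001], [0.002, 0.001, -1.0]]
ft_force: [0.5, 0.1, 0.4]
gripper_width: 43.3
finger_force: 0.0
```

>>> carry_out(
  steps=[
    {"gripper": 0, "dx": 0, "dy": 0, "dz": 0, "rx": 0, "ry": 0, "rz": 0},
    {"gripper": -0.3, "dx": 0, "dy": 0, "dz": 0, "rx": 0, "ry": 0, "rz": 0},
    {"gripper": -0.5, "dx": 0, "dy": 0, "dz": 0, "rx": 0, "ry": 0, "rz": 0},
    {"gripper": -0.8, "dx": 0, "dy": 0, "dz": 0, "rx": 0, "ry": 0, "rz": 0},
    {"gripper": -0.8, "dx": 0, "dy": 0, "dz": 0, "rx": 0, "ry": 0, "rz": 0},
  ],
  squeeze=20,
)

```text
time: 6.95
ee_pos: [464.0, -131.9, 135.6]
ee_rot: [[-0.985, 0.174, 0.001], [0.174, 0.985, -0.0], [-0.001, -0.0, -1.0]]
ft_force: [-0.1, 0.8, 0.5]
gripper_width: 19.6
finger_force: 17.6
```

>>> carry_out(
  steps=[
    {"gripper": -0.8, "dx": 0, "dy": 0, "dz": 0, "rx": 0, "ry": 0, "rz": 0},
    {"gripper": -0.8, "dx": 0, "dy": 0, "dz": 0, "rx": 0, "ry": 0, "rz": 0},
    {"gripper": -0.8, "dx": 0, "dy": 0, "dz": 0, "rx": 0, "ry": 0, "rz": 0},
    {"gripper": -0.8, "dx": 0, "dy": 0, "dz": 0, "rx": 0, "ry": 0, "rz": 0},
    {"gripper": -0.8, "dx": 0, "dy": 0, "dz": 0, "rx": 0, "ry": 0, "rz": 0},
  ],
  squeeze=20,
)

```text
time: 7.45
ee_pos: [464.0, -131.9, 135.6]
ee_rot: [[-0.985, 0.174, 0.001], [0.174, 0.985, -0.0], [-0.001, -0.0, -1.0]]
ft_force: [-0.0, 0.1, 4.5]
gripper_width: 19.2
finger_force: 20.0
```

```bash
python3 -c "
from h import *
st()
print(atz('d4',293.5,203.75,100),atz('s4',215.5,191.5,100))
"
```

```text
t 7.45 p [ 464.  -131.9  135.6] yaw 80.0 tilt [ 0.0006 -0.0003] F [-0.   0.1  4.5] w 19.2 ff 20.0 q [-0.44 -0.02  1.99 -0.    1.17 -1.84]
[477.63677224 129.61027286 100.        ] [479.70461109 120.34375809 100.        ]
```

>>> carry_out(
  steps=[
    {"gripper": -0.8, "dx": 0, "dy": 0, "dz": -1.5, "rx": 0, "ry": 0, "rz": 0},
    {"gripper": -0.8, "dx": 0, "dy": 0, "dz": -4, "rx": 0, "ry": 0, "rz": 0},
    {"gripper": -0.8, "dx": 0, "dy": 0, "dz": -7, "rx": 0, "ry": 0, "rz": 0},
    {"gripper": -0.8, "dx": 0, "dy": 0, "dz": -10, "rx": 0, "ry": 0, "rz": 0},
    {"gripper": -0.8, "dx": 0, "dy": 0, "dz": -13, "rx": 0, "ry": 0, "rz": 0},
  ],
  squeeze=20,
)

```text
time: 7.95
ee_pos: [463.2, -131.4, 265.5]
ee_rot: [[-0.985, 0.174, -0.001], [0.174, 0.985, 0.001], [0.002, 0.001, -1.0]]
ft_force: [0.1, -0.1, -1.0]
gripper_width: 19.1
finger_force: 20.0
```

>>> carry_out(
  steps=[
    {"gripper": -0.8, "dx": 0, "dy": 0, "dz": -1.5, "rx": 0, "ry": 0, "rz": 0},
    {"gripper": -0.8, "dx": 0, "dy": 0, "dz": -1.5, "rx": 0, "ry": 0, "rz": 0},
    {"gripper": -0.8, "dx": 0, "dy": 0, "dz": -1.5, "rx": 0, "ry": 0, "rz": 0},
    {"gripper": -0.8, "dx": 0, "dy": 0, "dz": -1.5, "rx": 0, "ry": 0, "rz": 0},
    {"gripper": -0.8, "dx": 0, "dy": 0, "dz": -1.5, "rx": 0, "ry": 0, "rz": 0},
  ],
)

```text
time: 8.45
ee_pos: [463.0, -131.4, 278.3]
ee_rot: [[-0.985, 0.174, -0.003], [0.174, 0.985, 0.001], [0.003, 0.001, -1.0]]
ft_force: [-0.4, -0.2, -0.0]
gripper_width: 19.3
finger_force: 20.0
```

```bash
python3 -c "
from h import *
st();go(478.5,124,280,80)
"
```

```text
t 8.45 p [ 463.  -131.4  278.3] yaw 80.0 tilt [-0.0029  0.0014] F [-0.4 -0.2 -0. ] w 19.3 ff 20.0 q [-0.44 -0.15  1.84  0.    1.46 -1.84]
d cm [ 2.92 25.42 -0.14] rot [ 0.05 -0.18 -0.03]
```

>>> carry_out(
  steps=[
    {"gripper": -0.8, "dx": 0.3, "dy": 2.5, "dz": 0, "rx": 0, "ry": 0, "rz": 0},
    {"gripper": -0.8, "dx": 0.7, "dy": 6, "dz": 0, "rx": 0, "ry": 0, "rz": 0},
    {"gripper": -0.8, "dx": 1.2, "dy": 10, "dz": 0, "rx": 0, "ry": 0, "rz": 0},
    {"gripper": -0.8, "dx": 1.7, "dy": 14, "dz": 0, "rx": 0, "ry": 0, "rz": 0},
    {"gripper": -0.8, "dx": 2.1, "dy": 18, "dz": 0, "rx": 0, "ry": 0, "rz": 0},
  ],
)

```text
time: 8.95
ee_pos: [473.8, 50.6, 279.2]
ee_rot: [[-0.985, 0.175, -0.001], [0.175, 0.985, 0.0], [0.001, -0.0, -1.0]]
ft_force: [0.7, -0.2, -1.1]
gripper_width: 19.4
finger_force: 20.0
```

>>> carry_out(
  steps=[
    {"gripper": -0.8, "dx": 0.4, "dy": 4, "dz": 0, "rx": 0, "ry": 0, "rz": 0},
    {"gripper": -0.8, "dx": 0.7, "dy": 6.3, "dz": 0, "rx": 0, "ry": 0, "rz": 0},
    {"gripper": -0.8, "dx": 0.8, "dy": 7.4, "dz": 0, "rx": 0, "ry": 0, "rz": 0},
    {"gripper": -0.8, "dx": 0.8, "dy": 7.4, "dz": 0, "rx": 0, "ry": 0, "rz": 0},
    {"gripper": -0.8, "dx": 0.8, "dy": 7.4, "dz": 0, "rx": 0, "ry": 0, "rz": 0},
  ],
)

```text
time: 9.45
ee_pos: [479.3, 122.7, 279.7]
ee_rot: [[-0.985, 0.174, -0.001], [0.174, 0.985, -0.001], [0.001, -0.001, -1.0]]
ft_force: [-1.0, 0.2, -1.3]
gripper_width: 18.9
finger_force: 20.0
```

>>> carry_out(
  steps=[
    {"gripper": -0.8, "dx": 0, "dy": 0, "dz": 1, "rx": 0, "ry": 0, "rz": 0},
    {"gripper": -0.8, "dx": 0, "dy": 0, "dz": 2, "rx": 0, "ry": 0, "rz": 0},
    {"gripper": -0.8, "dx": 0, "dy": 0, "dz": 2.5, "rx": 0, "ry": 0, "rz": 0},
    {"gripper": -0.8, "dx": 0, "dy": 0, "dz": 2.5, "rx": 0, "ry": 0, "rz": 0},
    {"gripper": -0.8, "dx": 0, "dy": 0, "dz": 2.5, "rx": 0, "ry": 0, "rz": 0},
  ],
)

```text
time: 9.95
ee_pos: [479.4, 123.2, 255.0]
ee_rot: [[-0.985, 0.175, -0.0], [0.175, 0.985, -0.0], [0.0, -0.0, -1.0]]
ft_force: [0.2, 0.2, -0.0]
gripper_width: 19.7
finger_force: 20.0
```

```bash
python3 -c "
from h import *
st();d=snap('side','d5')['color'];s=snap('scene','s5')['color'];st()
p=arm.state()['ee_pos'];print('bottom z',p[2]-127.6)
for f in('d5','s5'): print(proj(f,(p[0],p[1],p[2]-127.6)),proj(f,(478.5,124,100)))
B=cv2.resize(d[150:225,265:315],(400,600),interpolation=cv2.INTER_CUBIC)
C=cv2.resize(s[140:215,190:240],(400,600),interpolation=cv2.INTER_CUBIC)
cv2.imwrite('pics/c5.png',np.hstack([B,C])[:,:,::-1])
"
```

```text
t 9.95 p [479.4 123.2 255. ] yaw 79.9 tilt [-0.0004 -0.0001] F [ 0.2  0.2 -0. ] w 19.7 ff 20.0 q [ 0.09 -0.11  1.84 -0.    1.41 -1.3 ]
t 10.05 p [479.7 123.4 255.5] yaw 80.0 tilt [0.0006 0.    ] F [-1.  -0.1 -0.7] w 19.1 ff 20.0 q [ 0.09 -0.11  1.84 -0.    1.41 -1.3 ]
bottom z 127.93653399941329
(np.float64(292.92299672865084), np.float64(192.5900432024474)) (np.float64(292.97765238262673), np.float64(202.49719842539295))
(np.float64(214.54046969946646), np.float64(180.77018992227045)) (np.float64(214.38729051177626), np.float64(191.12078523277438))
```

View pics/c5.png

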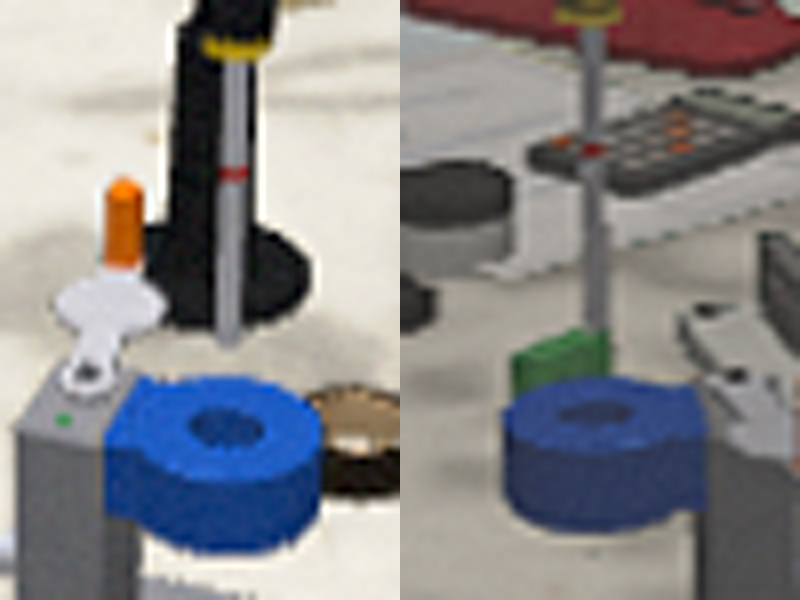

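Side (left): rod tip (229,340), hole centre (228,427); scene (right): hole (597,412), rod at u≈597. Nearly aligned; the wrist view should give the depth direction better.

```bash
python3 -c "
from h import *
w=snap('wrist','w6')['color'];st()
p=arm.state()['ee_pos']
T=lambda q:((q[0]-180)*5,(q[1]-100)*5)
print('tip',T(proj('w6',(p[0],p[1],p[2]-127.6))),'mark',T(proj('w6',(p[0],p[1],p[2]-67.6))),'hole',T(proj('w6',(478.5,124,100))))
for f in('d5','s5'): print(proj(f,(p[0],p[1],p[2]-27.6)))
cv2.imwrite('pics/c6.png',cv2.resize(w[100:220,180:340],(800,600),interpolation=cv2.INTER_CUBIC)[:,:,::-1])
"
```

```text
t 10.1 p [479.7 123.4 255.7] yaw 80.0 tilt [0.0008 0.    ] F [-0.5  0.7 -1.2] w 19.3 ff 20.0 q [ 0.09 -0.11  1.84 -0.    1.41 -1.3 ]
tip (np.float64(370.81879084035904), np.float64(465.3772106854394)) mark (np.float64(370.75501282577807), np.float64(568.080788785348)) hole (np.float64(372.3960831318543), np.float64(424.91545143707697))
(np.float64(294.571942251717), np.float64(155.15318274544353))
(np.float64(213.14159867397157), np.float64(141.76003483737202))
```

View pics/c6.png

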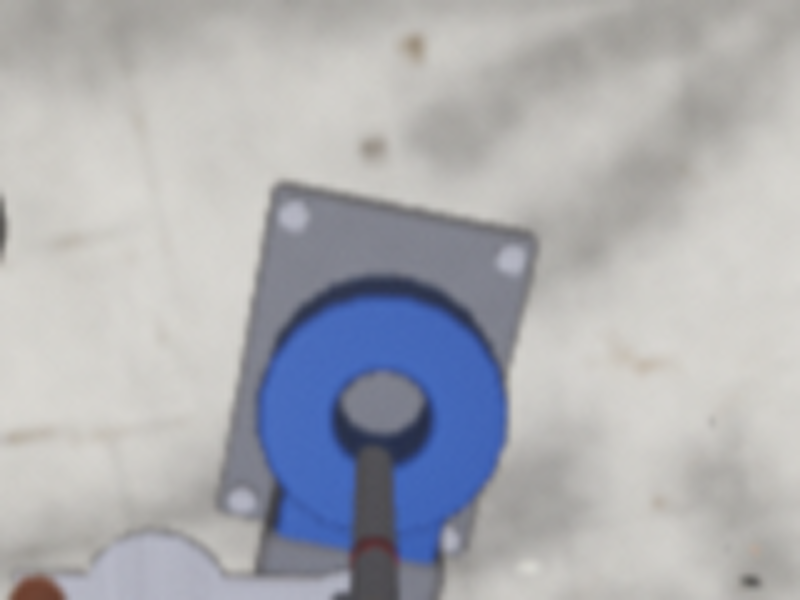

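Wrist crop: hole centre (382,417), rod tip (375,455). Relative to prediction the hole lies about 1.5 mm further along +y. Correct, then lower partway and look again.

>>> carry_out(
  steps=[
    {"gripper": -0.8, "dx": 0.1, "dy": 0.15, "dz": 0, "rx": 0, "ry": 0, "rz": 0},
    {"gripper": -0.8, "dx": 0.1, "dy": 0.15, "dz": 0, "rx": 0, "ry": 0, "rz": 0},
    {"gripper": -0.8, "dx": 0.1, "dy": 0.15, "dz": 0.6, "rx": 0, "ry": 0, "rz": 0},
    {"gripper": -0.8, "dx": 0.1, "dy": 0.15, "dz": 1.3, "rx": 0, "ry": 0, "rz": 0},
    {"gripper": -0.8, "dx": 0.1, "dy": 0.15, "dz": 2.0, "rx": 0, "ry": 0, "rz": 0},
  ],
)

```text
time: 10.6
ee_pos: [478.5, 125.1, 234.3]
ee_rot: [[-0.985, 0.174, -0.001], [0.174, 0.985, -0.0], [0.001, -0.0, -1.0]]
ft_force: [-0.4, 0.2, -0.4]
gripper_width: 19.6
finger_force: 20.0
```

>>> carry_out(
  steps=[
    {"gripper": -0.8, "dx": 0, "dy": 0, "dz": 0.5, "rx": 0, "ry": 0, "rz": 0},
    {"gripper": -0.8, "dx": 0, "dy": 0, "dz": 1, "rx": 0, "ry": 0, "rz": 0},
    {"gripper": -0.8, "dx": 0, "dy": 0, "dz": 1, "rx": 0, "ry": 0, "rz": 0},
    {"gripper": -0.8, "dx": 0, "dy": 0, "dz": 1, "rx": 0, "ry": 0, "rz": 0},
    {"gripper": -0.8, "dx": 0, "dy": 0, "dz": 1, "rx": 0, "ry": 0, "rz": 0},
  ],
)

```text
time: 11.1
ee_pos: [478.9, 125.1, 225.5]
ee_rot: [[-0.985, 0.174, 0.001], [0.174, 0.985, 0.0], [-0.001, 0.0, -1.0]]
ft_force: [0.5, -0.1, 0.6]
gripper_width: 19.1
finger_force: 20.0
```

```bash
python3 -c "
from h import *
w=snap('wrist','w7')['color'];d=snap('side','d7')['color'];s=snap('scene','s7')['color'];st()
p=arm.state()['ee_pos']
print('axis@100 in w',proj('w7',(p[0],p[1],100)))
A=cv2.resize(w[140:230,220:300],(528,594),interpolation=cv2.INTER_CUBIC)
B=cv2.resize(d[180:222,272:310],(268,297),interpolation=cv2.INTER_CUBIC)
C=cv2.resize(s[165:207,196:234],(268,297),interpolation=cv2.INTER_CUBIC)
cv2.imwrite('pics/c7.png',np.hstack([A,np.vstack([B,C])])[:,:,::-1])
"
```

```text
t 11.25 p [478.9 125.1 225.5] yaw 80.0 tilt [0.0006 0.0001] F [-0.2  0.2  0. ] w 19.2 ff 20.0 q [ 0.1  -0.08  1.87 -0.    1.35 -1.3 ]
axis@100 in w (np.float64(254.09170403913595), np.float64(193.55444885283046))
```

View pics/c7.png

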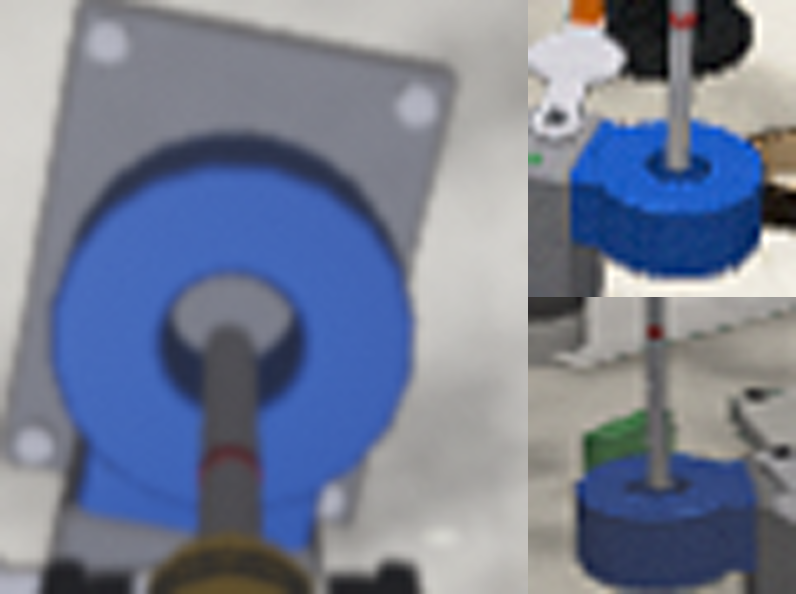

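Wrist: hole centre (232,342), rod tip centre about (229,350) – off by about 1 mm; side and scene agree. Correct 0.8 mm toward −x, 0.5 mm +y, and lower.

>>> carry_out(
  steps=[
    {"gripper": -0.8, "dx": 0.09, "dy": 0.04, "dz": 0, "rx": 0, "ry": 0, "rz": 0},
    {"gripper": -0.8, "dx": 0.09, "dy": 0.04, "dz": 0.5, "rx": 0, "ry": 0, "rz": 0},
    {"gripper": -0.8, "dx": 0.09, "dy": 0.04, "dz": 1.2, "rx": 0, "ry": 0, "rz": 0},
    {"gripper": -0.8, "dx": 0.09, "dy": 0.04, "dz": 2.0, "rx": 0, "ry": 0, "rz": 0},
    {"gripper": -0.8, "dx": 0.09, "dy": 0.04, "dz": 2.8, "rx": 0, "ry": 0, "rz": 0},
  ],
)

```text
time: 11.75
ee_pos: [477.6, 125.6, 196.1]
ee_rot: [[-0.985, 0.174, -0.001], [0.174, 0.985, -0.0], [0.001, -0.0, -1.0]]
ft_force: [0.3, -0.4, -1.0]
gripper_width: 19.1
finger_force: 20.0
```

>>> carry_out(
  steps=[
    {"gripper": -0.8, "dx": 0, "dy": 0, "dz": 0.8, "rx": 0, "ry": 0, "rz": 0},
    {"gripper": -0.8, "dx": 0, "dy": 0, "dz": 1.6, "rx": 0, "ry": 0, "rz": 0},
    {"gripper": -0.8, "dx": 0, "dy": 0, "dz": 2.3, "rx": 0, "ry": 0, "rz": 0},
    {"gripper": -0.8, "dx": 0, "dy": 0, "dz": 2.8, "rx": 0, "ry": 0, "rz": 0},
    {"gripper": -0.8, "dx": 0, "dy": 0, "dz": 2.8, "rx": 0, "ry": 0, "rz": 0},
  ],
)

```text
time: 12.25
ee_pos: [477.3, 125.6, 168.2]
ee_rot: [[-0.985, 0.174, -0.002], [0.174, 0.985, -0.0], [0.002, -0.0, -1.0]]
ft_force: [0.7, 0.2, -0.5]
gripper_width: 19.3
finger_force: 20.0
```

>>> carry_out(
  steps=[
    {"gripper": -0.8, "dx": 0, "dy": 0, "dz": 0, "rx": 0, "ry": 0, "rz": 0},
    {"gripper": -0.8, "dx": 0, "dy": 0, "dz": 0, "rx": 0, "ry": 0, "rz": 0},
    {"gripper": -0.8, "dx": 0, "dy": 0, "dz": 0, "rx": 0, "ry": 0, "rz": 0},
    {"gripper": -0.8, "dx": 0, "dy": 0, "dz": 0, "rx": 0, "ry": 0, "rz": 0},
    {"gripper": -0.8, "dx": 0, "dy": 0, "dz": 0, "rx": 0, "ry": 0, "rz": 0},
  ],
)

```text
time: 12.75
ee_pos: [478.0, 125.6, 169.4]
ee_rot: [[-0.985, 0.174, 0.0], [0.174, 0.985, 0.0], [-0.0, 0.0, -1.0]]
ft_force: [0.2, 0.6, -1.0]
gripper_width: 19.0
finger_force: 20.0
```

```bash
python3 -c "
from h import *
w=snap('wrist','w8')['color'];d=snap('side','d8')['color'];s=snap('scene','s8')['color'];st()
A=cv2.resize(w[140:230,220:300],(528,594),interpolation=cv2.INTER_CUBIC)
B=cv2.resize(d[180:222,272:310],(268,297),interpolation=cv2.INTER_CUBIC)
C=cv2.resize(s[165:207,196:234],(268,297),interpolation=cv2.INTER_CUBIC)
cv2.imwrite('pics/c8.png',np.hstack([A,np.vstack([B,C])])[:,:,::-1])
"
```

```text
t 12.9 p [477.9 125.6 169.3] yaw 80.0 tilt [ 0.0001 -0.    ] F [-0.4  0.6 -0.4] w 19.1 ff 20.0 q [ 0.1  -0.03  1.93 -0.    1.24 -1.3 ]
```

View pics/c8.png

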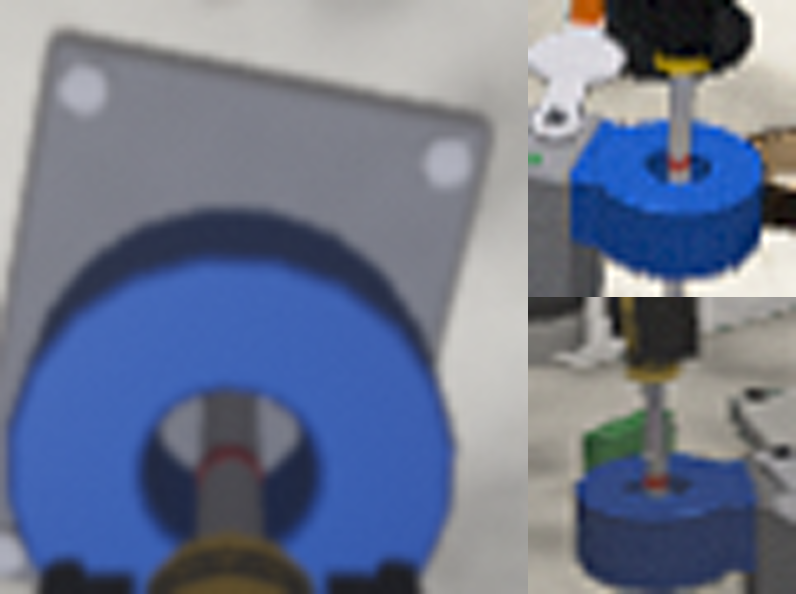

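Wrist: mark and hole share the same column (230) and the rod is centred; side mark (680,163) against hole (678,168) – about 1.5 mm high, matching the TCP reading. Lower 1.7 mm and settle.

>>> carry_out(
  steps=[
    {"gripper": -0.8, "dx": 0, "dy": 0, "dz": 0.17, "rx": 0, "ry": 0, "rz": 0},
    {"gripper": -0.8, "dx": 0, "dy": 0, "dz": 0.17, "rx": 0, "ry": 0, "rz": 0},
    {"gripper": -0.8, "dx": 0, "dy": 0, "dz": 0.17, "rx": 0, "ry": 0, "rz": 0},
    {"gripper": -0.8, "dx": 0, "dy": 0, "dz": 0.17, "rx": 0, "ry": 0, "rz": 0},
    {"gripper": -0.8, "dx": 0, "dy": 0, "dz": 0.17, "rx": 0, "ry": 0, "rz": 0},
  ],
)

```text
time: 13.4
ee_pos: [477.9, 125.6, 167.5]
ee_rot: [[-0.985, 0.174, -0.0], [0.174, 0.985, -0.0], [0.0, -0.0, -1.0]]
ft_force: [0.4, -0.3, -0.5]
gripper_width: 19.6
finger_force: 20.0
```

>>> carry_out(
  steps=[
    {"gripper": -0.8, "dx": 0, "dy": 0, "dz": 0, "rx": 0, "ry": 0, "rz": 0},
    {"gripper": -0.8, "dx": 0, "dy": 0, "dz": 0, "rx": 0, "ry": 0, "rz": 0},
    {"gripper": -0.8, "dx": 0, "dy": 0, "dz": 0, "rx": 0, "ry": 0, "rz": 0},
    {"gripper": -0.8, "dx": 0, "dy": 0, "dz": 0, "rx": 0, "ry": 0, "rz": 0},
    {"gripper": -0.8, "dx": 0, "dy": 0, "dz": 0, "rx": 0, "ry": 0, "rz": 0},
  ],
)

```text
time: 13.9
ee_pos: [477.9, 125.6, 167.5]
ee_rot: [[-0.985, 0.174, -0.0], [0.174, 0.985, -0.0], [0.0, -0.0, -1.0]]
ft_force: [1.0, -0.0, -0.6]
gripper_width: 19.7
finger_force: 20.0
```

```bash
python3 -c "
from h import *
st();d=snap('side','d9')['color'];w=snap('wrist','w9')['color'];st()
A=cv2.resize(w[140:230,220:300],(528,594),interpolation=cv2.INTER_CUBIC)
B=cv2.resize(d[190:217,283:303],(268,362),interpolation=cv2.INTER_CUBIC)
cv2.imwrite('pics/c9.png',np.hstack([A,np.pad(B,((0,232),(0,0),(0,0)))])[:,:,::-1])
"
```

```text
t 13.9 p [477.9 125.6 167.5] yaw 80.0 tilt [-0.0001 -0.    ] F [ 1.  -0.  -0.6] w 19.7 ff 20.0 q [ 0.1  -0.03  1.94 -0.    1.24 -1.3 ]
t 14.0 p [477.9 125.6 167.5] yaw 80.0 tilt [-0. -0.] F [-0.1  0.4 -1.2] w 19.5 ff 20.0 q [ 0.1  -0.03  1.94 -0.    1.24 -1.3 ]
```

View pics/c9.png

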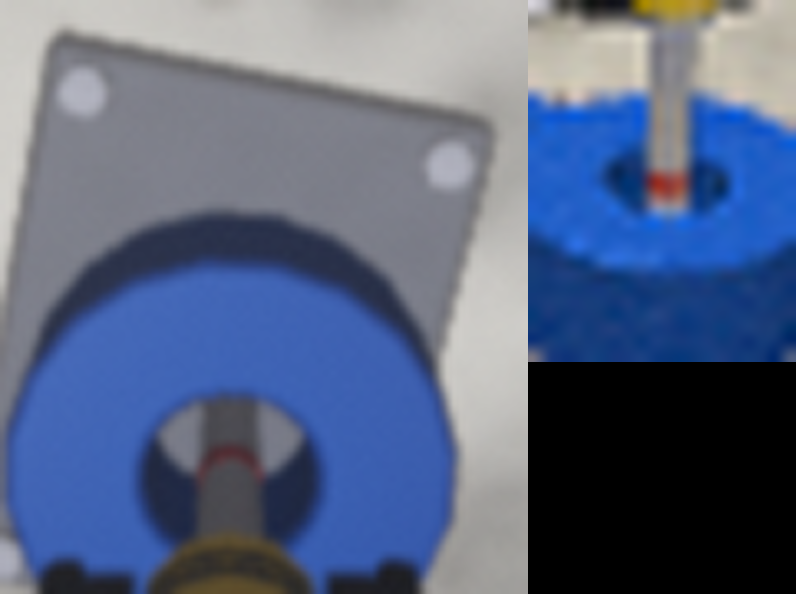

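The red mark sits at the ring face with the rod centred in the hole (side: rod 669 vs hole 666; wrist: both at 230), with no contact force. Handing in.

```bash
python3 -c "
from workcell import arm
print(arm.finish_job())"
```

```text
the job is handed in; nothing more can be done
None
```

I swung the cover fully aside to its stop and handed the job in holding the probe still, upright and centred in the sensor's hole to about 1 mm. The red mark is level with the ring's top face, also to about 1 mm, and the force readings showed no sign of contact on the way down; the hand-in returned no verdict.

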